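# Put the lead-free soldering kit back in its tray

## Robot

A 6-joint arm with a two-finger parallel gripper is mounted at the origin on the work surface. World frame = base frame: x ahead of the robot, y to its left, z up, the work surface at z = 0. Lengths are in m, angles in rad, forces in N, time in s.
With the tool pointing down it reaches from about 0.375 to 0.9 m from the base axis. Payload 3.1 kg.
Tool frame: the origin (TCP) lies midway between the tips of the shut fingers; the grasp point (between the pads) lies grip_point_offset behind it (grip_point_offset is the distance from the TCP to the grasp point, in m); y points along the fingers, z is the direction in which the jaws open and shut, and the axes are right-handed (so a half turn about y gives the same grasp; the last joint's range is limited). The gripper opens to 87 mm and grips with 3 to 60 N. Pads are 19 mm wide; open, the fingers measure 117 mm over their backs; the gripper's body (75 mm by 190 mm) begins 51 mm behind the grasp point.
Start: joints at [1.062, 0.527, 1.433, -0, 1.181, -0.178], TCP at [0.202, 0.591, 0.223] pointing down, gripper open.
Joint ranges: [-3.08, 3.08], [-0.75, 2.2], [0.22, 2.44], [-1.43, 4.57], [0, 2.65], [-2.85, 2.85]. Speed limits (rad/s): [2.79, 2.79, 3.14, 3.14, 3.14, 3.14].

## Interface

Orientations are given as a unit quaternion [x, y, z, w].
In Python, from rig import * gives the robot as it stands.
- The arm moves only by the tool jog_arm, never from a script. Its argument "increments" is a list that holds one entry, the list of rows, each a list of 7 numbers: the turn, a rotation vector about the world's x, y, z in degrees, then the shift along the world's x, y, z in m, then the closure, from -1 (fully open) to 1 (shut), so that 0 is half open. In form: [[[rx, ry, rz, x, y, z, jaw], ...]]. A call has 1 to 8 rows; each row is the pose to reach, as a shift and turn from the pose measured when the call began; what a row does not reach only later rows make up. A row lasts 1/10 s, in which the tool goes at most 50 mm and 8.59 degrees, less where a joint would pass 70% of its speed; a pose out of reach is approached as far as the arm can. A call with a gripper value outside its range is refused whole. The fingers move at their own pace and stop on an object; "squeeze" is the grip in N (left out, the last holds). Time passes only in rows, so rows that repeat a pose let the fingers close. It gives the time, the measured TCP pose, the force and the opening at its end, in the units of the state.
- get_obs(): the state, without advancing time (a new reading comes with each control period).
- camera(name): name is "scene" or "top"; returns the picture (480x640x3 uint8, red, green, blue); there is no depth.
- camera_info(name): a dict with "K" (3x3 intrinsics, pixels), "R" (3x3) and "t" (3): a world point X has camera coordinates R X + t. Camera axes: x right, y down, z forward; pixel columns grow to the right and rows downward; lengths in m; the calibration is good to about 2 mm. A picture is of the moment at which its call begins. camera_info takes no time and is no camera call.
- hand_in(): hands the job in, once; it reports no verdict.
The state is a dict: "time": time; "q": joint angles; "joint_velocities": joint speeds; "joint_torque": joint torques, N m; "position": TCP position; "tool_rot": TCP orientation; "ft_force": force on the tool from outside, world axes, zero at the start; "moment": the same for the moment, N m; "grip_width": finger opening in m.
Only numpy, scipy, OpenCV 4.12 (cv2) and the standard library are available. Lean on these libraries where they do the work, as an engineer would, in place of code of your own. Each camera call takes 0.05 s, during which the arm holds its last target.

## Task

Put the lead-free soldering kit away: stand the green-marked solder spool, flux jar, dispenser bottle and spare-tip block in the parts tray, each set down without dropping it, upright and fully seated in the insert whose well is made for its shape and size. The red-marked spool and jar are for leaded work: leave them standing where they are.

Things in the scene. Friction and masses are not known exactly. Their poses are not given: they have to be found in the camera images.
- green_spool: Spool of solder wire with bright GREEN flanges, standing on one flange: 58 mm across, 46 mm high; flanges 4 mm thick, wire wound between them to 54 mm across. 0.2 to 0.36 kg. Origin: centre of its underside, z up along its axis.
- green_jar: Round flux jar with a bright GREEN screw lid: 45 mm across, 42 mm high (white body 44 mm across with a green band, lid from 27 mm up). 0.06 to 0.12 kg. Origin: centre of its underside, z up.
- green_bottle: Slim white dispenser bottle with a bright GREEN cap and green band: body 28 mm across up to 48 mm high, cap 20 mm across above 54 mm, nozzle up to 78 mm. 0.035 to 0.065 kg. Origin: centre of its underside, z up.
- green_tips: Bright GREEN rectangular block carrying a row of four spare soldering tips: block 64 mm long (its x), 28 mm wide (its y), 28 mm high; the tips stand up out of it to 45 mm. About 0.06 to 0.1 kg. Origin: centre of its underside, z up.
- red_spool: Spool of the same make and size as the green one but with RED flanges (leaded solder; does not belong in the tray). Origin: centre of its underside.
- red_jar: Flux jar of the same size as the green one but with a RED lid and band (does not belong in the tray). Origin: centre of its underside.
- insert_spool: Pale grey square insert, 85.5 mm a side, with the LARGEST ROUND well, 74 mm across: for the spool. One of four inserts lying two by two in a black tray, 180 mm square, standing at any small angle (tray floor 4 mm thick, rim 12 mm high, lower than the inserts). Origin: centre of the insert's underside, z up; well floor (black foam) at 4 mm, insert top at 14 mm. Fixed.
- insert_jar: Pale grey square insert, 85.5 mm on a side, in the same tray, with the MIDDLE-SIZED ROUND well, 61 mm across: for the jar. Origin: centre of the insert's underside, z up; well floor (black foam) at 4 mm, insert top at 14 mm. Fixed.
- insert_bottle: Pale grey square insert, 85.5 mm on a side, in the same tray, with the SMALLEST ROUND well, 44 mm across: for the bottle. Origin: centre of the insert's underside, z up; well floor (black foam) at 4 mm, insert top at 14 mm. Fixed.
- insert_tips: Pale grey square insert, 85.5 mm on a side, in the same tray, with a RECTANGULAR well, 80 mm along its x and 44 mm along its y: for the tip block, which goes in either way round. Origin: centre of the insert's underside, z up; well floor (black foam) at 4 mm, insert top at 14 mm. Fixed.
Mind the look-alikes: they are no part of the job. What is shaped like the green_bottle but blue or grey is not meant.

How it is judged:
By the outcome, as a careful person would: the job done as asked, in the order asked, and still so for the second after the job is handed in, with the robot touching nothing.
It also fails if it takes over 96 s, if anything falls off the work surface, if the arm or the gripper's body presses on something with over 40 N, if the wrist force passes 120 N, or if a joint passes its speed limit or range.

## Working session

There is one attempt and no reset: what is moved stays moved. The work goes in short steps, Python scripts to look and compute and a tool call to move; the robot and the scene stay as the last step left them, time stands still between calls to the robot, and variables do not carry over. Pictures are saved under pics/ and viewed, and the job is handed in when it is done.

Besides the shell and the picture viewer there is one more tool, called after ">>>" by a JSON object that holds its "fn" and its "kwargs", one argument or row to a line. jog_arm: Moves the arm, as the interface text tells. Its arguments: {"type":"object","properties":{"increments":{"type":"array","items":{"type":"array","items":{"type":"array","items":{"type":"number"}}}},"squeeze":{"type":"number"}},"required":["increments"]}

```bash
mkdir -p pics; ls; python3 - <<'E'
from rig import *
import cv2
o=get_obs(); print(o)
for n in("scene","top"):
    im=camera(n); cv2.imwrite(f"pics/{n}0.png",im[:,:,::-1]); i=camera_info(n); print(n,i)
E
```

```text
pics
{'time': 0.0, 'q': array([ 1.06250137e+00,  5.28512479e-01,  1.43392269e+00,  5.22176540e-06,
        1.18140252e+00, -1.78499156e-01]), 'joint_velocities': array([-5.37765548e-04, -1.26516578e-04, -1.18117033e-03, -1.79327600e-05,
       -6.41922632e-04, -3.43209745e-04]), 'joint_torque': array([ 1.42424087e-03, -4.40034449e+01, -1.76592761e+01,  6.33980753e-02,
        5.80437889e-02, -1.64569719e-04]), 'position': array([0.2020059 , 0.59066307, 0.22153672]), 'tool_rot': array([ 0.69826123, -0.11634219,  0.11580449, -0.69676759]), 'ft_force': array([-0.00748593, -0.30554305,  0.46159491]), 'moment': array([-0.00428155, -0.04607048,  0.03500456]), 'grip_width': 0.0867098353141165}
scene {'K': array([[588.08384281,   0.        , 319.73062529],
       [  0.        , 588.08384281, 242.39299502],
       [  0.        ,   0.        ,   1.        ]]), 'R': array([[ 0.12940469,  0.99156826,  0.00684134],
       [ 0.62525363, -0.07623999, -0.77668871],
       [-0.7696183 ,  0.10478473, -0.62984747]]), 't': array([-0.05937656, -0.25751765,  1.57376916])}
top {'K': array([[464.39205594,   0.        , 316.3409884 ],
       [  0.        , 464.39205594, 247.53224885],
       [  0.        ,   0.        ,   1.        ]]), 'R': array([[-0.01085894, -0.99987647, -0.01136347],
       [-0.99286835,  0.01213067, -0.11859714],
       [ 0.11872034,  0.00999459, -0.99287743]]), 't': array([0.00212729, 0.48348759, 1.00370516])}
```

View pics/scene0.png

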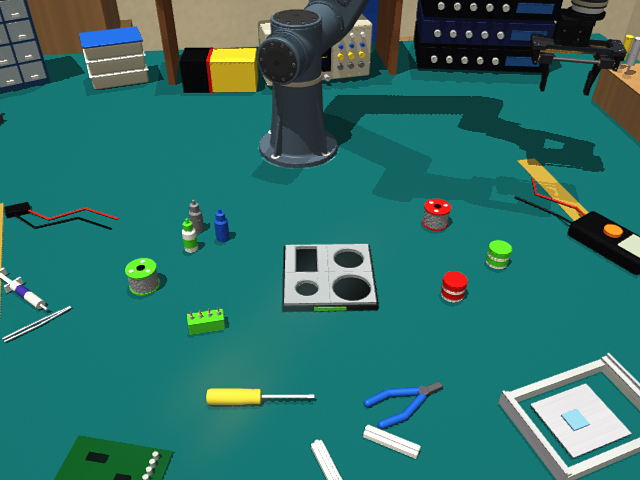

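View pics/top0.png

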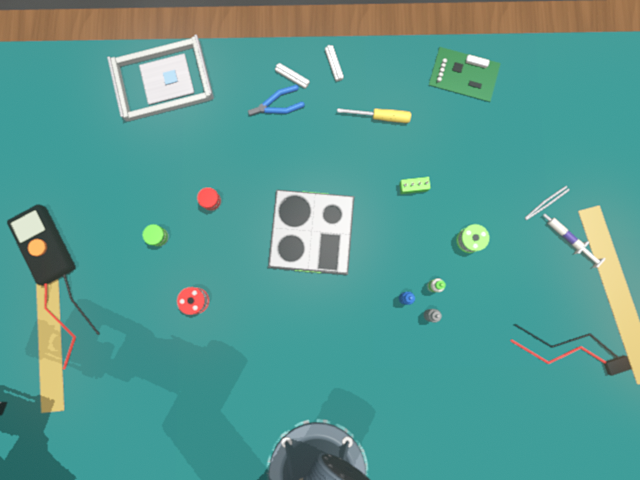

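The top view shows these objects:
- Green spool at about (475,238).
- Green jar at (154,235).
- Green bottle at (438,285), with a blue one at (407,298) and a grey one at (434,316) as look-alikes.
- Tip block at (415,185).
- Red jar at (208,198) and red spool at (192,300).
- Tray at (312,232).

Next I'll enlarge crops to confirm which is which.

```bash
python3 - <<'E'
import cv2, numpy as np
t=cv2.imread("pics/top0.png"); s=cv2.imread("pics/scene0.png")
def crop(im,x,y,w,h,k): 
    c=cv2.resize(im[y:y+h,x:x+w],None,fx=k,fy=k,interpolation=cv2.INTER_CUBIC)
    for i in range(0,w,10): cv2.putText(c,str(x+i),(i*k,8),0,.3,(255,255,255)); cv2.line(c,(i*k,10),(i*k,14),(255,255,255))
    for j in range(0,h,10): cv2.putText(c,str(y+j),(0,j*k+4),0,.3,(255,255,255))
    return c
cv2.imwrite("pics/c_top_right.png",crop(t,390,165,110,90,7)[:600])
cv2.imwrite("pics/c_top_bot.png",crop(t,390,260,70,70,8))
cv2.imwrite("pics/c_tray.png",crop(t,262,182,100,100,6))
cv2.imwrite("pics/c_left.png",crop(t,135,180,90,75,8))
cv2.imwrite("pics/c_scene.png",crop(s,115,190,130,100,6))
E
```

```text
(no output)
```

View pics/c_top_right.png

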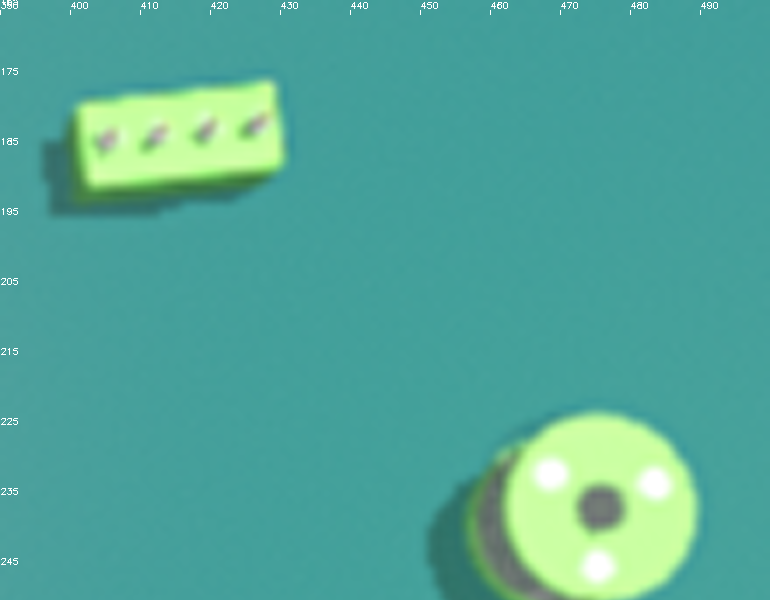

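View pics/c_top_bot.png

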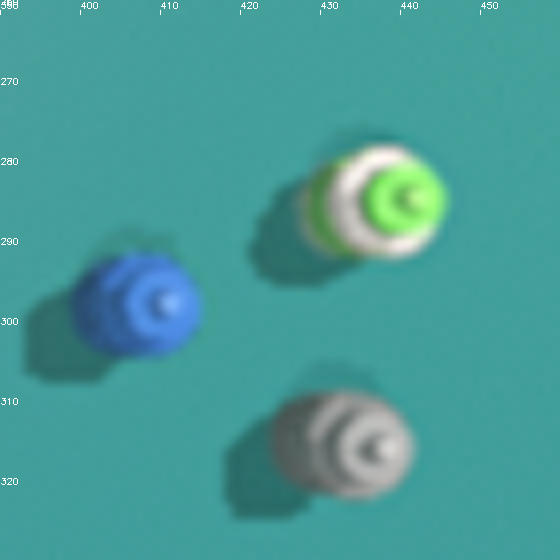

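View pics/c_tray.png

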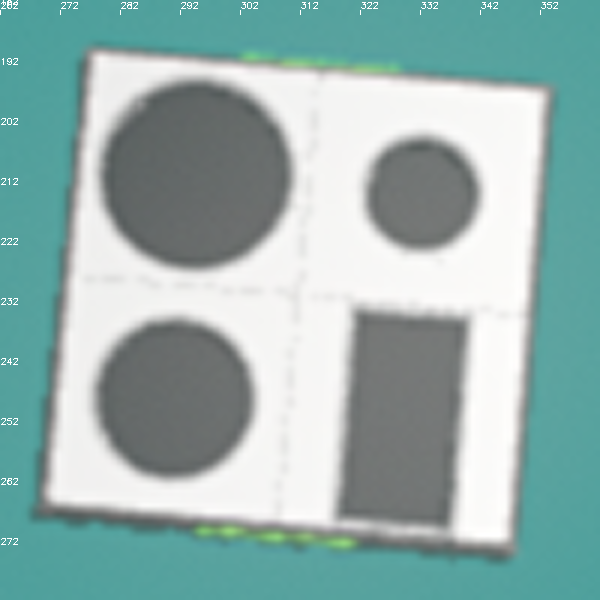

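View pics/c_left.png

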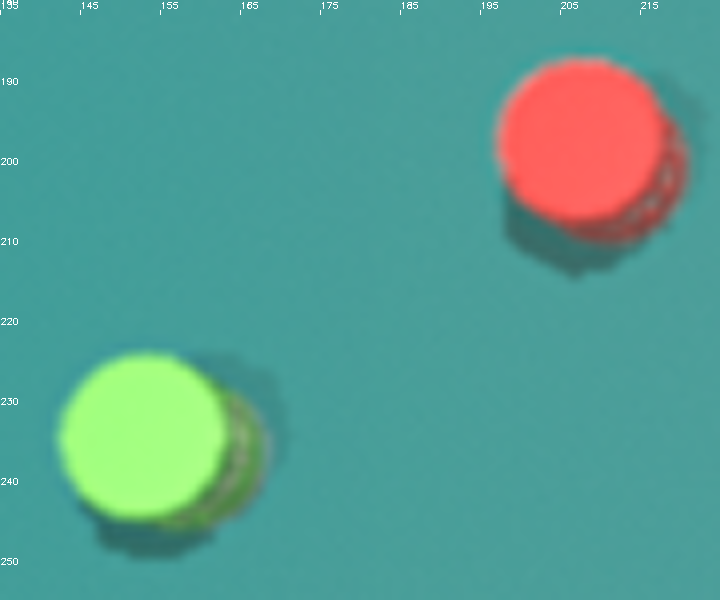

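View pics/c_scene.png

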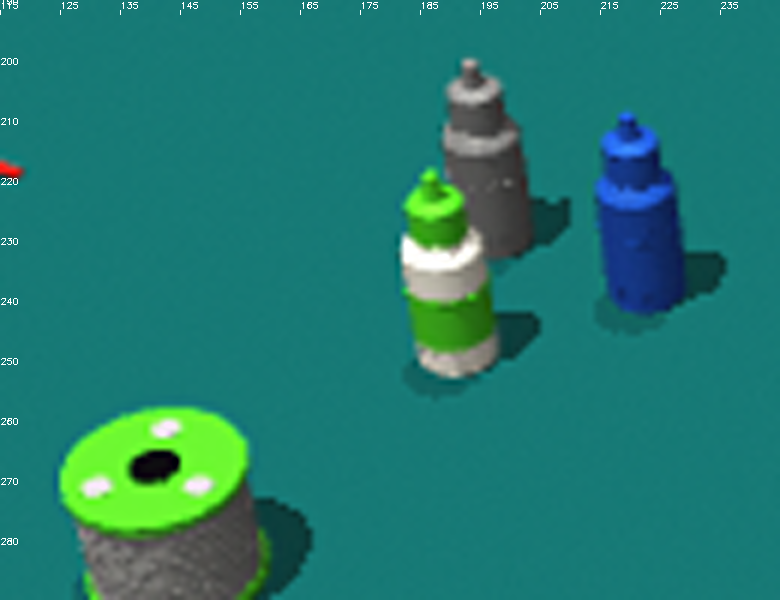

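```bash
cat > h.py <<'E'
import numpy as np
from rig import *
def ray(n,u,v,z):
    i=camera_info(n); c=-i["R"].T@i["t"]; d=i["R"].T@np.linalg.inv(i["K"])@np.array([u,v,1.])
    return (c+d*(z-c[2])/d[2])[:2]
def pix(n,X):
    i=camera_info(n); p=i["K"]@(i["R"]@np.array(X)+i["t"]); return p[:2]/p[2]
def crop2(ox,oy,k,pts,z,n="top"): return np.array([ray(n,ox+a/k-.5,oy+b/k-.5,z) for a,b in pts])
E
python3 - <<'E'
from h import *
np.set_printoptions(precision=4,suppress=True)
print("spool",crop2(390,165,7,[(601,508),(505,508),(697,508)],.046), crop2(115,190,6,[(154,467)],.046,"scene"))
print("jar",crop2(135,180,8,[(143,437),(60,437),(227,437),(143,352),(143,520)],.042))
print("redjar",crop2(135,180,8,[(582,140)],.042))
print("bottle sh",crop2(390,260,8,[(383,200)],.048),"noz",crop2(390,260,8,[(413,198)],.078))
print("bottle sc",crop2(115,190,6,[(430,172)],.078,"scene"),crop2(115,190,6,[(441,247)],.048,"scene"))
print("blue,grey noz",crop2(390,260,8,[(170,304),(383,449)],.078))
t=crop2(390,165,7,[(77,103),(273,83),(285,165),(90,187)],.028);print("tips",t.mean(0),np.linalg.norm(np.roll(t,-1,0)-t,axis=1),np.degrees(np.arctan2(*(t[1]-t[0]+t[2]-t[3])[::-1])))
for z in(.014,.018):
  w=crop2(262,182,6,[(197,175),(175,398),(423,193),(404,419)],z);print("wells",w,np.linalg.norm(np.roll(w,-1,0)-w,axis=1))
  t=crop2(262,182,6,[(357,312),(469,318),(452,527),(338,520)],z);print(np.linalg.norm(np.roll(t,-1,0)-t,axis=1),np.degrees(np.arctan2(*(t[2]-t[1]+t[3]-t[0])[::-1])))
# hook: insert top seen from scene
import cv2
s=cv2.imread("pics/scene0.png");k=6;x,y=275,235
c=cv2.resize(s[y:y+85,x:x+110],None,fx=k,fy=k,interpolation=cv2.INTER_CUBIC);cv2.imwrite("pics/c_tray_s.png",c)
x,y=425,190
c=cv2.resize(s[y:y+115,x:x+95],None,fx=5,fy=5,interpolation=cv2.INTER_CUBIC);cv2.imwrite("pics/c_jar_s.png",c)
E
```

```text
spool [[ 0.5002 -0.351 ]
 [ 0.5006 -0.3212]
 [ 0.4998 -0.3809]] [[ 0.5022 -0.3513]]
jar [[0.5162 0.3587]
 [0.5165 0.3817]
 [0.5159 0.3353]
 [0.54   0.3594]
 [0.4931 0.3579]]
redjar [[0.5983 0.2384]]
bottle sh [[ 0.3978 -0.2636]] noz [[ 0.3971 -0.264 ]]
bottle sc [[ 0.398  -0.2653]] [[ 0.4006 -0.2655]]
blue,grey noz [[ 0.3703 -0.1996]
 [ 0.3323 -0.2534]]
tips [ 0.6259 -0.2285] [0.0636 0.0273 0.0632 0.028 ] -84.51702278407818
wells [[ 0.5704  0.0459]
 [ 0.4853  0.0546]
 [ 0.5624 -0.0398]
 [ 0.4763 -0.0313]] [0.0856 0.1219 0.0865 0.1218]
[0.0423 0.0792 0.0427 0.0789] 174.29229751941193
wells [[ 0.5696  0.0457]
 [ 0.4848  0.0544]
 [ 0.5616 -0.0397]
 [ 0.4758 -0.0313]] [0.0853 0.1214 0.0862 0.1213]
[0.0421 0.0789 0.0425 0.0786] 174.29229751941193
```

View pics/c_tray_s.png

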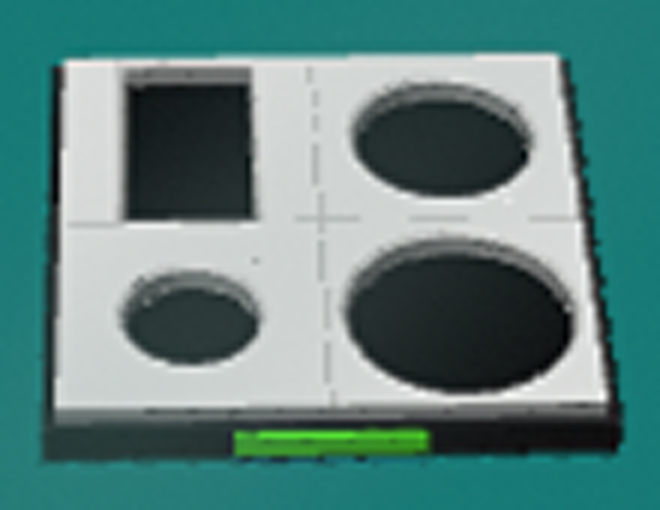

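View pics/c_jar_s.png

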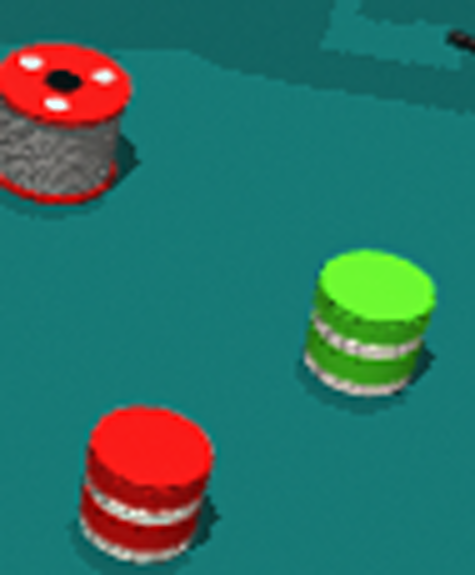

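```bash
python3 - <<'E'
from h import *
import rig
from scipy.spatial.transform import Rotation as R
print([n for n in dir(rig) if not n.startswith('_')], getattr(rig,'grip_point_offset',None))
o=get_obs(); M=R.from_quat(o['tool_rot']).as_matrix(); print(M.round(4)); print("jaw yaw",np.degrees(np.arctan2(M[1,2],M[0,2])), np.degrees(o['q'][[0,5]]))
E
```

```text
['Unreachable', 'camera', 'camera_info', 'get_obs', 'grip_point_offset', 'hand_in'] 0.0187
[[ 9.461e-01 -9.000e-04  3.239e-01]
 [-3.239e-01 -1.700e-03  9.461e-01]
 [-3.000e-04 -1.000e+00 -1.900e-03]]
jaw yaw 71.10347327609414 [ 60.87656634 -10.22676218]
```

>>> {"fn": "jog_arm", "kwargs": {
  "increments": [
    [[0,0,0,0.1,-0.12,0,-1],[0,0,0,0.2,-0.24,0,-1],[0,0,0,0.3,-0.36,0,-1],[0,0,0,0.3,-0.4,0,-1],[0,0,0,0.3,-0.5,0,-1],[0,0,0,0.3,-0.55,0,-1],[0,0,0,0.3,-0.6,0,-1],[0,0,0,0.3,-0.7,0,-1]]
  ],
  "squeeze": 25
}}

```text
time: 0.9
position: [0.4017, 0.248, 0.2217]
tool_rot: [0.698, -0.116, 0.116, -0.697]
ft_force: [0.7, -0.1, -0.2]
grip_width: 0.0872
```

>>> {"fn": "jog_arm", "kwargs": {
  "increments": [
    [[0,0,0,0.099,-0.599,-0.05,-1],[0,0,0,0.099,-0.599,-0.05,-1],[0,0,0,0.099,-0.599,-0.05,-1],[0,0,0,0.099,-0.599,-0.05,-1],[0,0,0,0.099,-0.599,-0.05,-1],[0,0,0,0.099,-0.599,-0.05,-1],[0,0,0,0.099,-0.599,-0.05,-1],[0,0,0,0.099,-0.599,-0.05,-1]]
  ]
}}

```text
time: 1.7
position: [0.466, -0.1455, 0.1887]
tool_rot: [0.698, -0.116, 0.116, -0.697]
ft_force: [1.7, 0.8, 0.1]
grip_width: 0.0873
```

>>> {"fn": "jog_arm", "kwargs": {
  "increments": [
    [[0,0,0,0.033,-0.2,-0.03,-1],[0,0,0,0.033,-0.2,-0.03,-1],[0,0,0,0.033,-0.2,-0.03,-1],[0,0,0,0.033,-0.2,-0.03,-1],[0,0,0,0.033,-0.2,-0.03,-1]]
  ]
}}

```text
time: 2.2
position: [0.4996, -0.352, 0.1576]
tool_rot: [0.699, -0.117, 0.118, -0.696]
ft_force: [0.4, -0.5, -0.2]
grip_width: 0.0874
```

>>> {"fn": "jog_arm", "kwargs": {
  "increments": [
    [[0,0,0,0.001,0.001,-0.04,-1],[0,0,0,0.001,0.001,-0.075,-1],[0,0,0,0.001,0.001,-0.1,-1],[0,0,0,0.001,0.001,-0.12,-1],[0,0,0,0.001,0.001,-0.135,-1],[0,0,0,0.001,0.001,-0.1355,-1]]
  ]
}}

```text
time: 2.8
position: [0.4994, -0.3492, 0.02]
tool_rot: [0.698, -0.118, 0.117, -0.697]
ft_force: [-0.6, -0.1, 0.6]
grip_width: 0.0869
```

>>> {"fn": "jog_arm", "kwargs": {
  "increments": [
    [[0,0,0,0,0,0,0.6],[0,0,0,0,0,0,0.6],[0,0,0,0,0,0,0.6],[0,0,0,0,0,0,0.6],[0,0,0,0,0,0,0.6],[0,0,0,0,0,0,0.6],[0,0,0,0,0,0,0.6],[0,0,0,0,0,0,0.6]]
  ],
  "squeeze": 25
}}

```text
time: 3.6
position: [0.4998, -0.3498, 0.0207]
tool_rot: [0.698, -0.118, 0.117, -0.696]
ft_force: [-1.1, -1.5, 5.3]
grip_width: 0.0533
```

>>> {"fn": "jog_arm", "kwargs": {
  "increments": [
    [[0,0,0,0,0,0.015,0.6],[0,0,0,0,0,0.04,0.6],[0,0,0,0,0,0.08,0.6],[0,0,0,0,0,0.12,0.6],[0,0,0,0,0,0.12,0.6]]
  ]
}}

```text
time: 4.1
position: [0.5026, -0.3522, 0.1467]
tool_rot: [0.7, -0.115, 0.121, -0.694]
ft_force: [0.5, -0.5, -2.1]
grip_width: 0.0536
```

```bash
python3 - <<'E'
from h import *
import cv2
s=camera("scene")[:,:,::-1]; cv2.imwrite("pics/s1.png",cv2.resize(s[100:340,60:260],None,fx=2.5,fy=2.5)); print(get_obs()['grip_width'],get_obs()['ft_force'])
E
```

```text
0.0534209953806643 [-0.20391756  0.26379518 -3.50185077]
```

View pics/s1.png

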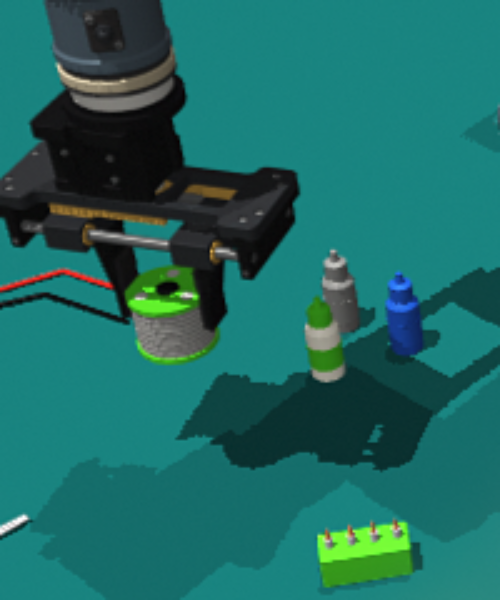

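The crop shows the spool held level between the pads, so I'm carrying it to the largest well.

>>> {"fn": "jog_arm", "kwargs": {
  "increments": [
    [[0,0,0,0.005,0.03,0.005,0.6],[0,0,0,0.012,0.07,0.01,0.6],[0,0,0,0.019,0.115,0.01,0.6],[0,0,0,0.027,0.16,0.01,0.6],[0,0,0,0.035,0.205,0.01,0.6],[0,0,0,0.043,0.25,0.01,0.6],[0,0,0,0.05,0.295,0.01,0.6],[0,0,0,0.058,0.34,0.01,0.6]]
  ]
}}

```text
time: 4.95
position: [0.5572, -0.0085, 0.1522]
tool_rot: [0.699, -0.118, 0.118, -0.695]
ft_force: [1.1, -0.8, -1.5]
grip_width: 0.0534
```

>>> {"fn": "jog_arm", "kwargs": {
  "increments": [
    [[0,0,0,0.005,0.03,0,0.6],[0,0,0,0.009,0.05,0,0.6],[0,0,0,0.01,0.058,0,0.6],[0,0,0,0.01,0.058,0,0.6],[0,0,0,0.01,0.058,0,0.6]]
  ]
}}

```text
time: 5.45
position: [0.5665, 0.0487, 0.1515]
tool_rot: [0.7, -0.119, 0.117, -0.695]
ft_force: [0.4, 0.5, -2.5]
grip_width: 0.0534
```

```bash
python3 - <<'E'
from h import *
import cv2
from scipy.spatial.transform import Rotation as R
o=get_obs(); print(o['position'],o['grip_width'],R.from_quat(o['tool_rot']).as_matrix().round(4))
s=camera("scene")[:,:,::-1]; cv2.imwrite("pics/s2.png",cv2.resize(s[120:320,240:440],None,fx=3,fy=3))
E
```

```text
[0.56646476 0.04868147 0.15150198] 0.05341787084636818 [[ 0.9445 -0.0035  0.3286]
 [-0.3286 -0.006   0.9445]
 [-0.0013 -1.     -0.0068]]
```

View pics/s2.png

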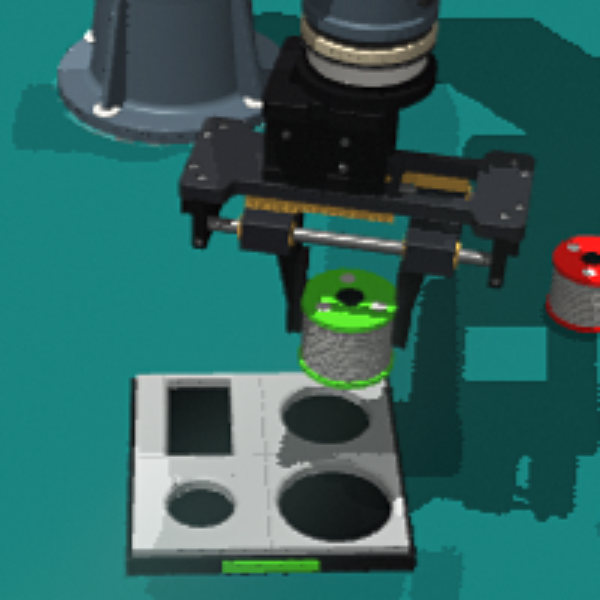

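>>> {"fn": "jog_arm", "kwargs": {
  "increments": [
    [[0,0,0,0.004,-0.003,-0.03,0.6],[0,0,0,0.004,-0.003,-0.06,0.6],[0,0,0,0.004,-0.003,-0.08,0.6],[0,0,0,0.004,-0.003,-0.095,0.6],[0,0,0,0.004,-0.003,-0.105,0.6],[0,0,0,0.004,-0.003,-0.112,0.6],[0,0,0,0.004,-0.003,-0.115,0.6],[0,0,0,0.004,-0.003,-0.115,0.6]]
  ]
}}

```text
time: 6.3
position: [0.5709, 0.045, 0.0368]
tool_rot: [0.699, -0.119, 0.118, -0.695]
ft_force: [-0.1, 0.0, -2.7]
grip_width: 0.0533
```

```bash
python3 - <<'E'
from h import *
import cv2
o=get_obs(); print(o['position'],o['ft_force'])
s=camera("scene")[:,:,::-1]; cv2.imwrite("pics/s3.png",cv2.resize(s[170:330,260:420],None,fx=3.7,fy=3.7))
E
```

```text
[0.57087814 0.04498743 0.03682836] [-0.14880218  0.04958464 -2.69816583]
```

View pics/s3.png

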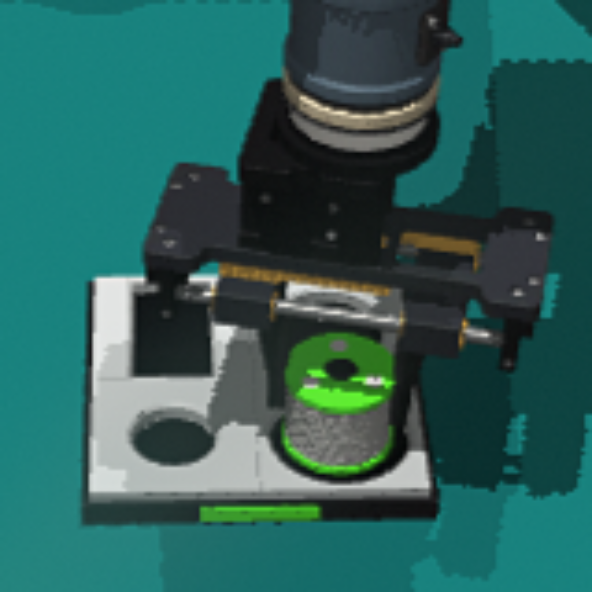

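The spool sits centred over the well, about 8 mm above its floor. Now I'll lower it until it touches.

>>> {"fn": "jog_arm", "kwargs": {
  "increments": [
    [[0,0,0,0,0,-0.004,0.6],[0,0,0,0,0,-0.006,0.6],[0,0,0,0,0,-0.0075,0.6],[0,0,0,0,0,-0.008,0.6],[0,0,0,0,0,-0.008,0.6]]
  ]
}}

```text
time: 6.85
position: [0.5711, 0.0452, 0.0291]
tool_rot: [0.699, -0.119, 0.118, -0.695]
ft_force: [0.1, 0.1, -2.9]
grip_width: 0.0538
```

>>> {"fn": "jog_arm", "kwargs": {
  "increments": [
    [[0,0,0,0,0,-0.001,0.6],[0,0,0,0,0,-0.002,0.6],[0,0,0,0,0,-0.002,0.6]]
  ]
}}

```text
time: 7.15
position: [0.5714, 0.0454, 0.0285]
tool_rot: [0.699, -0.118, 0.118, -0.695]
ft_force: [-2.2, 1.5, 7.3]
grip_width: 0.0544
```

Contact shows as about +10 N, so I'll release.

>>> {"fn": "jog_arm", "kwargs": {
  "increments": [
    [[0,0,0,0,0,0,-0.7],[0,0,0,0,0,0,-0.7],[0,0,0,0,0,0,-0.7],[0,0,0,0,0,0,-0.7],[0,0,0,0,0,0,-0.7]]
  ]
}}

```text
time: 7.65
position: [0.5714, 0.0454, 0.0284]
tool_rot: [0.699, -0.118, 0.118, -0.695]
ft_force: [0.4, -0.5, -0.4]
grip_width: 0.0733
```

>>> {"fn": "jog_arm", "kwargs": {
  "increments": [
    [[0,0,0,0,0,0.02,-0.7],[0,0,0,0,0,0.05,-0.7],[0,0,0,0,0,0.09,-0.7],[0,0,0,0,0,0.13,-0.7],[0,0,0,-0.02,0.1,0.13,-0.7],[0,0,0,-0.04,0.2,0.13,-0.7],[0,0,5,-0.045,0.25,0.13,-1],[0,0,13,-0.054,0.314,0.13,-1]]
  ]
}}

```text
time: 8.45
position: [0.5352, 0.2437, 0.1586]
tool_rot: [0.708, -0.037, 0.037, -0.704]
ft_force: [1.2, -0.1, -0.4]
grip_width: 0.0824
```

```bash
python3 - <<'E'
from h import *
import cv2
from scipy.spatial.transform import Rotation as R
o=get_obs(); M=R.from_quat(o['tool_rot']).as_matrix(); print(o['position'],o['grip_width'],np.degrees(np.arctan2(M[1,2],M[0,2])))
s=camera("scene")[:,:,::-1]; cv2.imwrite("pics/s4.png",cv2.resize(s[170:330,260:420],None,fx=3.7,fy=3.7))
E
```

```text
[0.53523917 0.24365676 0.15860979] 0.08237696896903689 83.99090810624945
```

View pics/s4.png

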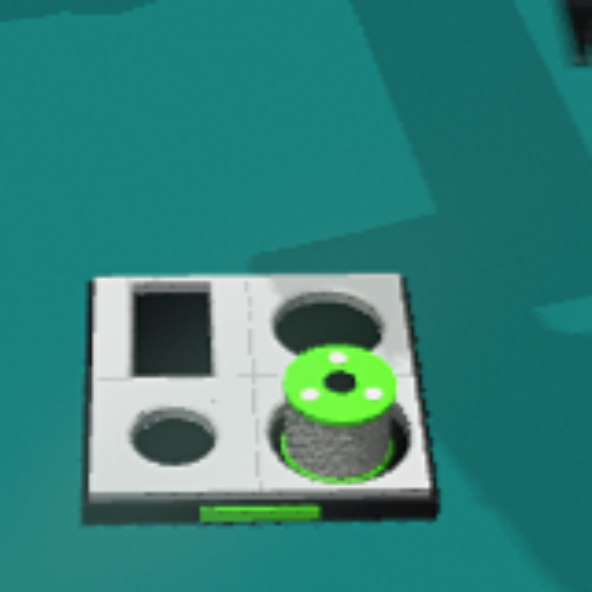

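The spool is upright and seated. Jar next.

>>> {"fn": "jog_arm", "kwargs": {
  "increments": [
    [[0,0,0,-0.007,0.045,0,-1],[0,0,0,-0.014,0.09,0,-1],[0,0,0,-0.018,0.115,-0.02,-1],[0,0,0,-0.018,0.115,-0.05,-1],[0,0,0,-0.018,0.115,-0.05,-1]]
  ]
}}

```text
time: 9.0
position: [0.5118, 0.3658, 0.1048]
tool_rot: [0.708, -0.036, 0.03, -0.705]
ft_force: [-0.5, -0.9, -0.4]
grip_width: 0.0871
```

>>> {"fn": "jog_arm", "kwargs": {
  "increments": [
    [[0,0,0,0.005,-0.007,0,-1],[0,0,0,0.005,-0.007,-0.03,-1],[0,0,0,0.005,-0.007,-0.055,-1],[0,0,0,0.005,-0.007,-0.075,-1],[0,0,0,0.005,-0.007,-0.086,-1],[0,0,0,0.005,-0.007,-0.088,-1],[0,0,0,0.005,-0.007,-0.088,-1]]
  ]
}}

```text
time: 9.7
position: [0.5178, 0.3585, 0.0176]
tool_rot: [0.708, -0.036, 0.031, -0.705]
ft_force: [-0.4, -0.1, 0.2]
grip_width: 0.087
```

>>> {"fn": "jog_arm", "kwargs": {
  "increments": [
    [[0,0,0,0,0,0,0.6],[0,0,0,0,0,0,0.6],[0,0,0,0,0,0,0.6],[0,0,0,0,0,0,0.6],[0,0,0,0,0,0,0.6],[0,0,0,0,0,0,0.6],[0,0,0,0,0,0,0.6],[0,0,0,0,0,0,0.6]]
  ],
  "squeeze": 18
}}

```text
time: 10.5
position: [0.5177, 0.3586, 0.0176]
tool_rot: [0.708, -0.036, 0.031, -0.705]
ft_force: [-0.8, -0.1, -0.1]
grip_width: 0.0444
```

>>> {"fn": "jog_arm", "kwargs": {
  "increments": [
    [[0,0,0,0,0,0.02,0.6],[0,0,0,0,0,0.06,0.6],[0,0,0,0,0,0.1,0.6],[0,0,0,-0.003,-0.03,0.12,0.6],[0,0,0,-0.008,-0.075,0.12,0.6],[0,0,0,-0.013,-0.12,0.12,0.6],[0,0,0,-0.018,-0.165,0.12,0.6],[0,0,0,-0.023,-0.21,0.12,0.6]]
  ]
}}

```text
time: 11.3
position: [0.4941, 0.1471, 0.1376]
tool_rot: [0.708, -0.035, 0.031, -0.705]
ft_force: [0.3, -0.1, -0.9]
grip_width: 0.0441
```

>>> {"fn": "jog_arm", "kwargs": {
  "increments": [
    [[0,0,0,-0.004,-0.04,0,0.6],[0,0,0,-0.008,-0.08,0,0.6],[0,0,0,-0.009,-0.093,0,0.6],[0,0,0,-0.009,-0.093,0,0.6],[0,0,0,-0.009,-0.093,0,0.6]]
  ]
}}

```text
time: 11.8
position: [0.4852, 0.0547, 0.1376]
tool_rot: [0.708, -0.036, 0.031, -0.705]
ft_force: [-0.3, -0.2, -1.1]
grip_width: 0.0439
```

>>> {"fn": "jog_arm", "kwargs": {
  "increments": [
    [[0,0,0,0,0,-0.03,0.6],[0,0,0,0,0,-0.06,0.6],[0,0,0,0,0,-0.08,0.6],[0,0,0,0,0,-0.094,0.6],[0,0,0,0,0,-0.102,0.6],[0,0,0,0,0,-0.105,0.6],[0,0,0,0,0,-0.105,0.6]]
  ]
}}

```text
time: 12.5
position: [0.4854, 0.0555, 0.0325]
tool_rot: [0.708, -0.035, 0.031, -0.705]
ft_force: [0.1, -0.0, -1.2]
grip_width: 0.0442
```

```bash
python3 - <<'E'
from h import *
import cv2
o=get_obs(); print(o['position'],o['ft_force'])
s=camera("scene")[:,:,::-1]; cv2.imwrite("pics/s5.png",cv2.resize(s[170:330,260:420],None,fx=3.7,fy=3.7))
E
```

```text
[0.48535181 0.05547305 0.0325197 ] [ 0.09050741 -0.03444031 -1.20624744]
```

View pics/s5.png

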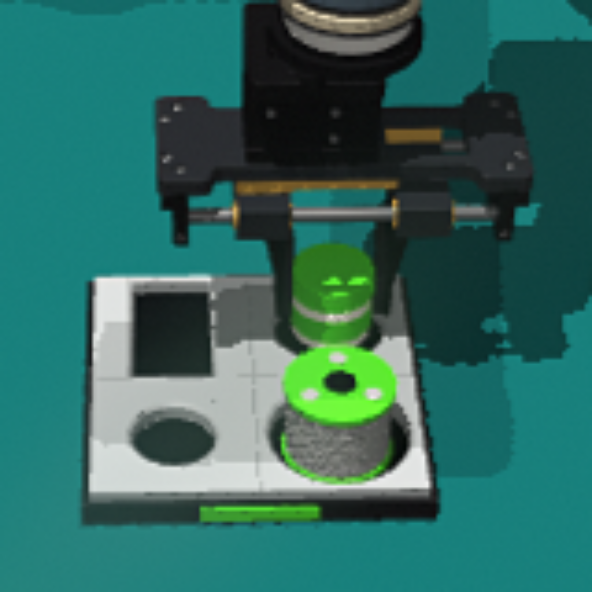

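The jar is in the middle round well, clear of the rim. Lowering to contact.

>>> {"fn": "jog_arm", "kwargs": {
  "increments": [
    [[0,0,0,0,-0.001,-0.004,0.6],[0,0,0,0,-0.001,-0.006,0.6],[0,0,0,0,-0.001,-0.007,0.6],[0,0,0,0,-0.001,-0.0075,0.6],[0,0,0,0,-0.001,-0.0075,0.6]]
  ]
}}

```text
time: 13.05
position: [0.4857, 0.0541, 0.0256]
tool_rot: [0.708, -0.035, 0.031, -0.705]
ft_force: [0.1, -0.6, 0.1]
grip_width: 0.044
```

>>> {"fn": "jog_arm", "kwargs": {
  "increments": [
    [[0,0,0,0,0,-0.001,0.6],[0,0,0,0,0,-0.001,0.6]]
  ]
}}

```text
time: 13.25
position: [0.4857, 0.0541, 0.0255]
tool_rot: [0.708, -0.035, 0.031, -0.705]
ft_force: [-1.5, 0.0, 7.9]
grip_width: 0.0443
```

>>> {"fn": "jog_arm", "kwargs": {
  "increments": [
    [[0,0,0,0,0,0,-0.5],[0,0,0,0,0,0,-0.5],[0,0,0,0,0,0,-0.5],[0,0,0,0,0,0,-0.5],[0,0,0,0,0,0,-0.5]]
  ]
}}

```text
time: 13.75
position: [0.4857, 0.0541, 0.0253]
tool_rot: [0.708, -0.035, 0.031, -0.705]
ft_force: [0.0, -0.7, -0.7]
grip_width: 0.0644
```

>>> {"fn": "jog_arm", "kwargs": {
  "increments": [
    [[0,0,0,0,0,0.02,-0.5],[0,0,0,0,0,0.05,-0.5],[0,0,0,0,0,0.09,-0.5],[0,0,0,0,0,0.13,-0.5],[0,0,-8,-0.015,-0.05,0.13,-0.5],[0,0,-16,-0.03,-0.1,0.13,-0.5],[0,0,-24,-0.045,-0.15,0.13,-0.5],[0,0,-33,-0.06,-0.2,0.13,-0.5]]
  ]
}}

```text
time: 14.55
position: [0.4275, -0.1388, 0.1556]
tool_rot: [0.669, -0.234, 0.23, -0.667]
ft_force: [1.2, -1.1, -0.2]
grip_width: 0.0652
```

```bash
python3 - <<'E'
from h import *
import cv2
from scipy.spatial.transform import Rotation as R
s=camera("scene")[:,:,::-1]; cv2.imwrite("pics/s6.png",cv2.resize(s[150:330,160:400],None,fx=3.3,fy=3.3))
o=get_obs(); M=R.from_quat(o['tool_rot']).as_matrix(); print(o['position'],o['grip_width'],np.degrees(np.arctan2(M[1,2],M[0,2])),M[:,1])
E
```

```text
[ 0.42694737 -0.14668735  0.15559827] 0.06546745448910486 51.166194858354416 [-0.00512275 -0.00554469 -0.99997151]
```

View pics/s6.png

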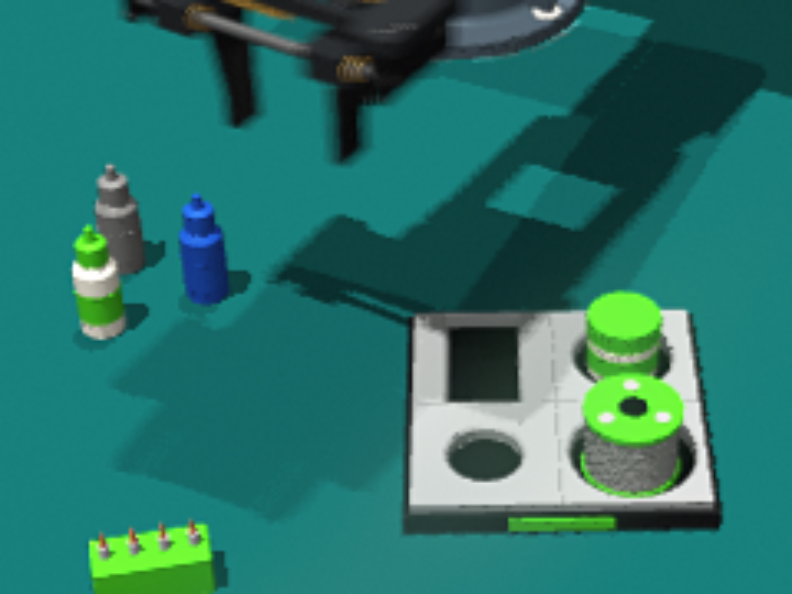

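Jar is seated. Bottle next, the green-capped one at about (0.398,-0.264), with the blue and grey ones left alone.

>>> {"fn": "jog_arm", "kwargs": {
  "increments": [
    [[0,0,0,-0.01,-0.04,0,-0.5],[0,0,0,-0.02,-0.08,0,-0.5],[0,0,0,-0.028,-0.118,0,-0.5],[0,0,0,-0.028,-0.118,0,-0.5],[0,0,0,-0.028,-0.118,-0.02,-0.5],[0,0,0,-0.028,-0.118,-0.04,-0.5],[0,0,0,-0.028,-0.118,-0.04,-0.5]]
  ]
}}

```text
time: 15.3
position: [0.3975, -0.2623, 0.1137]
tool_rot: [0.668, -0.238, 0.232, -0.666]
ft_force: [-0.7, 0.2, -0.0]
grip_width: 0.0655
```

```bash
python3 - <<'E'
from h import *
import cv2
o=get_obs(); print(o['position'],o['grip_width'])
s=camera("top")[:,:,::-1]; cv2.imwrite("pics/s7.png",cv2.resize(s[240:340,370:490],None,fx=5,fy=5))
s=camera("scene")[:,:,::-1]; cv2.imwrite("pics/s8.png",cv2.resize(s[140:270,120:280],None,fx=4.5,fy=4.5))
E
```

```text
[ 0.39748335 -0.26229871  0.11367273] 0.06552322458123998
```

View pics/s8.png

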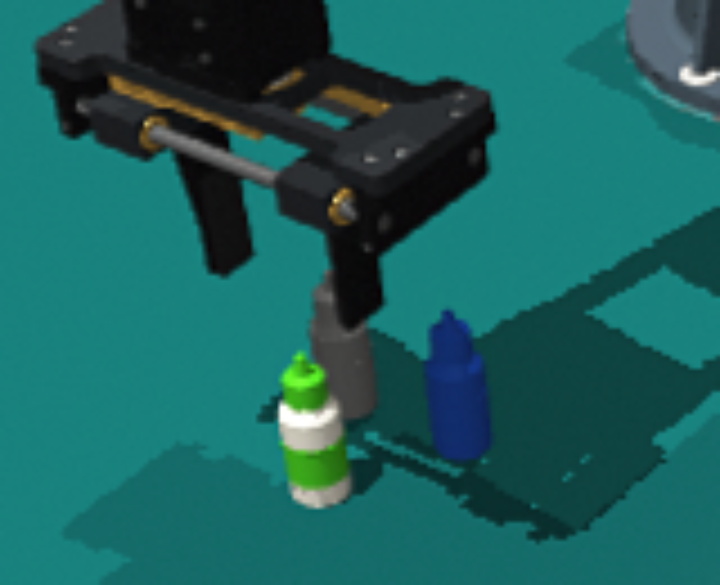

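>>> {"fn": "jog_arm", "kwargs": {
  "increments": [
    [[0,0,0,0.001,-0.002,-0.02,-0.5],[0,0,0,0.001,-0.002,-0.045,-0.5],[0,0,0,0.001,-0.002,-0.065,-0.5],[0,0,0,0.001,-0.002,-0.08,-0.5],[0,0,0,0.001,-0.002,-0.09,-0.5],[0,0,0,0.001,-0.002,-0.094,-0.5],[0,0,0,0.001,-0.002,-0.094,-0.5]]
  ]
}}

```text
time: 16.1
position: [0.4001, -0.2656, 0.0216]
tool_rot: [0.669, -0.236, 0.233, -0.665]
ft_force: [-1.4, -0.2, 0.0]
grip_width: 0.0651
```

>>> {"fn": "jog_arm", "kwargs": {
  "increments": [
    [[0,0,0,0,0,0,0.8],[0,0,0,0,0,0,0.8],[0,0,0,0,0,0,0.8],[0,0,0,0,0,0,0.8],[0,0,0,0,0,0,0.8],[0,0,0,0,0,0,0.8],[0,0,0,0,0,0,0.8],[0,0,0,0,0,0,0.8]]
  ],
  "squeeze": 12
}}

```text
time: 16.9
position: [0.4002, -0.2657, 0.0217]
tool_rot: [0.669, -0.236, 0.233, -0.665]
ft_force: [0.1, 0.8, 1.7]
grip_width: 0.0275
```

>>> {"fn": "jog_arm", "kwargs": {
  "increments": [
    [[0,0,0,0,0,0.02,0.8],[0,0,0,0,0,0.06,0.8],[0,0,0,0,0,0.1,0.8],[0,0,0,0,0,0.12,0.8],[0,0,-7,0.02,0.028,0.12,0.8],[0,0,-14,0.04,0.056,0.12,0.8],[0,0,-21,0.06,0.084,0.12,0.8],[0,0,-28,0.08,0.112,0.12,0.8]]
  ]
}}

```text
time: 17.7
position: [0.4805, -0.1525, 0.1417]
tool_rot: [0.591, -0.393, 0.389, -0.588]
ft_force: [0.2, -0.8, -0.9]
grip_width: 0.0276
```

```bash
python3 - <<'E'
from h import *
import cv2
from scipy.spatial.transform import Rotation as R
s=camera("scene")[:,:,::-1]; cv2.imwrite("pics/s9.png",cv2.resize(s[130:330,160:380],None,fx=3.0,fy=3.0))
o=get_obs(); M=R.from_quat(o['tool_rot']).as_matrix(); print(o['position'],o['grip_width'],np.degrees(np.arctan2(M[1,2],M[0,2])),M[:,1])
E
```

```text
[ 0.48299309 -0.14877699  0.14175613] 0.027242947918498538 22.768943186244247 [-0.00501497  0.00132243 -0.99998655]
```

View pics/s9.png

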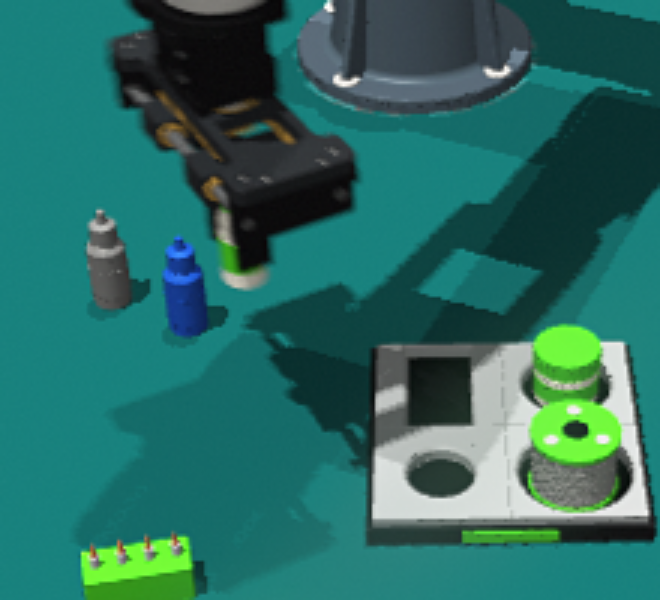

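>>> {"fn": "jog_arm", "kwargs": {
  "increments": [
    [[0,0,-7,0.02,0.028,0,0.8],[0,0,-14,0.04,0.056,0,0.8],[0,0,-21,0.06,0.084,0,0.8],[0,0,-28,0.08,0.109,0,0.8],[0,0,-28.5,0.08,0.109,0,0.8],[0,0,-28.5,0.08,0.109,0,0.8]]
  ]
}}

```text
time: 18.35
position: [0.5625, -0.0392, 0.1413]
tool_rot: [-0.476, 0.526, -0.521, 0.475]
ft_force: [-0.4, -0.8, 0.1]
grip_width: 0.0277
```

>>> {"fn": "jog_arm", "kwargs": {
  "increments": [
    [[0,0,0,0.0005,-0.001,-0.03,0.8],[0,0,0,0.0005,-0.001,-0.06,0.8],[0,0,0,0.0005,-0.001,-0.08,0.8],[0,0,0,0.0005,-0.001,-0.094,0.8],[0,0,0,0.0005,-0.001,-0.102,0.8],[0,0,0,0.0005,-0.001,-0.104,0.8],[0,0,0,0.0005,-0.001,-0.104,0.8]]
  ]
}}

```text
time: 19.05
position: [0.5632, -0.0406, 0.0376]
tool_rot: [-0.476, 0.526, -0.522, 0.475]
ft_force: [-0.2, 0.1, -0.5]
grip_width: 0.0274
```

```bash
python3 - <<'E'
from h import *
import cv2
o=get_obs(); print(o['position'],o['ft_force'])
s=camera("scene")[:,:,::-1]; cv2.imwrite("pics/s10.png",cv2.resize(s[170:330,260:420],None,fx=3.7,fy=3.7))
E
```

```text
[ 0.56320565 -0.04058675  0.03757173] [-0.19392296  0.09954942 -0.5072512 ]
```

View pics/s10.png

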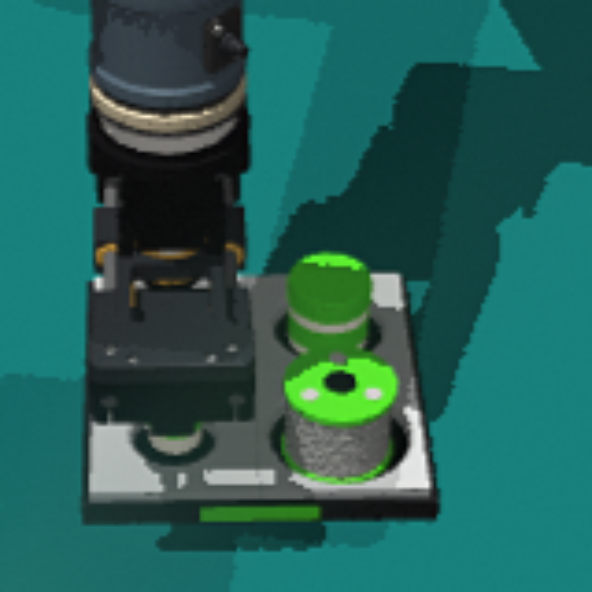

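The bottle's base shows inside the small well, clear all round. Lowering it gently.

>>> {"fn": "jog_arm", "kwargs": {
  "increments": [
    [[0,0,0,0,0,-0.004,0.8],[0,0,0,0,0,-0.006,0.8],[0,0,0,0,0,-0.0075,0.8],[0,0,0,0,0,-0.008,0.8],[0,0,0,0,0,-0.008,0.8]]
  ]
}}

```text
time: 19.6
position: [0.5635, -0.0405, 0.0299]
tool_rot: [-0.476, 0.525, -0.522, 0.475]
ft_force: [0.4, -0.7, -0.8]
grip_width: 0.0273
```

>>> {"fn": "jog_arm", "kwargs": {
  "increments": [
    [[0,0,0,0,0,-0.001,0.8],[0,0,0,0,0,-0.0015,0.8],[0,0,0,0,0,-0.0015,0.8]]
  ]
}}

```text
time: 19.9
position: [0.5636, -0.0405, 0.0296]
tool_rot: [-0.476, 0.525, -0.522, 0.475]
ft_force: [-0.8, 1.1, 8.3]
grip_width: 0.0274
```

>>> {"fn": "jog_arm", "kwargs": {
  "increments": [
    [[0,0,0,0,0,0,-0.4],[0,0,0,0,0,0,-0.4],[0,0,0,0,0,0,-0.4],[0,0,0,0,0,0,-0.4],[0,0,0,0,0,0,-0.4]]
  ]
}}

```text
time: 20.4
position: [0.5635, -0.0405, 0.0294]
tool_rot: [-0.476, 0.525, -0.522, 0.475]
ft_force: [0.1, 0.1, -0.0]
grip_width: 0.0577
```

>>> {"fn": "jog_arm", "kwargs": {
  "increments": [
    [[0,0,0,0,0,0.02,-0.4],[0,0,0,0,0,0.05,-0.4],[0,0,0,0,0,0.09,-0.4],[0,0,0,0,0,0.13,-0.4],[0,0,3,0.015,-0.045,0.13,-0.4],[0,0,6,0.03,-0.09,0.13,-0.4],[0,0,9,0.045,-0.135,0.13,-0.4],[0,0,11,0.063,-0.188,0.13,-0.4]]
  ]
}}

```text
time: 21.2
position: [0.6247, -0.224, 0.1595]
tool_rot: [0.524, -0.477, 0.473, -0.523]
ft_force: [0.2, -0.2, -0.2]
grip_width: 0.0611
```

```bash
python3 - <<'E'
from h import *
import cv2
from scipy.spatial.transform import Rotation as R
s=camera("scene")[:,:,::-1]; cv2.imwrite("pics/s11.png",cv2.resize(s[150:350,160:400],None,fx=3.0,fy=3.0))
o=get_obs(); M=R.from_quat(o['tool_rot']).as_matrix(); print(o['position'],o['grip_width'],np.degrees(np.arctan2(M[1,2],M[0,2])),M[:,1])
E
```

```text
[ 0.6285086  -0.23424266  0.15993471] 0.06077465363152966 5.374786210351922 [ 0.00284656 -0.00698187 -0.99997157]
```

View pics/s11.png

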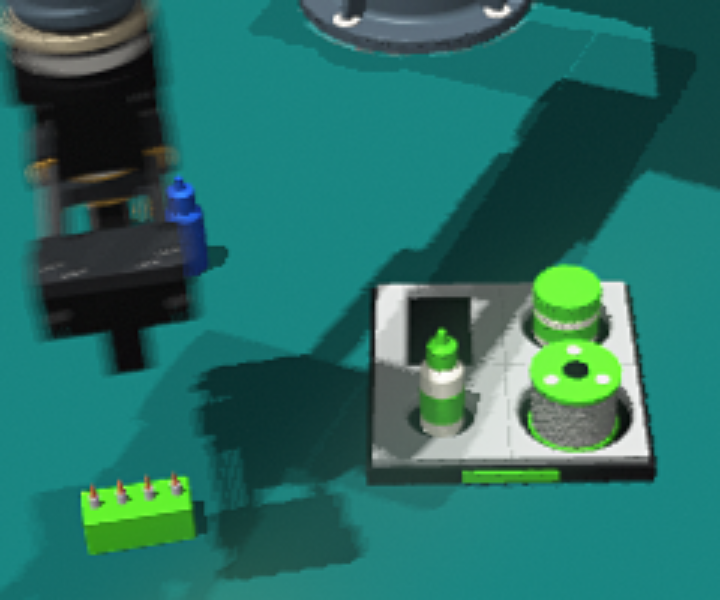

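Bottle is seated. Now the tip block.

```bash
python3 - <<'E'
from h import *
print(ray("scene",205.5,316.5,.028), pix("scene",[.6265,-.2288,.028]))
E
```

```text
[ 0.62997711 -0.22771212] [204.92255274 315.14796221]
```

>>> {"fn": "jog_arm", "kwargs": {
  "increments": [
    [[0,0,0,-0.002,0.005,-0.02,-0.4],[0,0,0,-0.002,0.005,-0.05,-0.4],[0,0,0,-0.002,0.005,-0.07,-0.4],[0,0,0,-0.002,0.005,-0.08,-0.4],[0,0,0,-0.002,0.005,-0.08,-0.4]]
  ]
}}

```text
time: 21.75
position: [0.6253, -0.2285, 0.078]
tool_rot: [0.524, -0.475, 0.477, -0.521]
ft_force: [0.2, -0.4, -0.2]
grip_width: 0.0611
```

>>> {"fn": "jog_arm", "kwargs": {
  "increments": [
    [[0,0,0,0.002,0,-0.02,-0.4],[0,0,0,0.002,0,-0.04,-0.4],[0,0,0,0.002,0,-0.055,-0.4],[0,0,0,0.002,0,-0.063,-0.4],[0,0,0,0.002,0,-0.066,-0.4],[0,0,0,0.002,0,-0.066,-0.4]]
  ]
}}

```text
time: 22.35
position: [0.6276, -0.2286, 0.0123]
tool_rot: [0.524, -0.475, 0.477, -0.521]
ft_force: [-0.1, 0.1, -0.4]
grip_width: 0.0604
```

>>> {"fn": "jog_arm", "kwargs": {
  "increments": [
    [[0,0,0,0,0,0,0.8],[0,0,0,0,0,0,0.8],[0,0,0,0,0,0,0.8],[0,0,0,0,0,0,0.8],[0,0,0,0,0,0,0.8],[0,0,0,0,0,0,0.8],[0,0,0,0,0,0,0.8]]
  ],
  "squeeze": 20
}}

```text
time: 23.05
position: [0.6276, -0.2286, 0.0125]
tool_rot: [0.524, -0.475, 0.477, -0.521]
ft_force: [-0.6, 0.7, 1.8]
grip_width: 0.0279
```

>>> {"fn": "jog_arm", "kwargs": {
  "increments": [
    [[0,0,0,0,0,0.02,0.8],[0,0,0,0,0,0.06,0.8],[0,0,0,0,0,0.1,0.8],[0,0,7,-0.01,0,0.14,0.8],[0,0,14,-0.035,0.02,0.14,0.8],[0,0,21,-0.06,0.04,0.14,0.8],[0,0,28,-0.085,0.065,0.14,0.8],[0,0,35,-0.105,0.09,0.14,0.8]]
  ]
}}

```text
time: 23.85
position: [0.5207, -0.1376, 0.1524]
tool_rot: [0.643, -0.294, 0.297, -0.642]
ft_force: [0.1, 0.3, -0.8]
grip_width: 0.0277
```

```bash
python3 - <<'E'
from h import *
import cv2
from scipy.spatial.transform import Rotation as R
s=camera("scene")[:,:,::-1]; cv2.imwrite("pics/s12.png",cv2.resize(s[120:330,180:400],None,fx=2.8,fy=2.8))
o=get_obs(); M=R.from_quat(o['tool_rot']).as_matrix(); print(o['position'],o['grip_width'],np.degrees(np.arctan2(M[1,2],M[0,2])),M[:,1])
E
```

```text
[ 0.51539022 -0.13236886  0.15169159] 0.028105373413995032 40.92547481224874 [-0.00653365  0.00179709 -0.99997704]
```

View pics/s12.png

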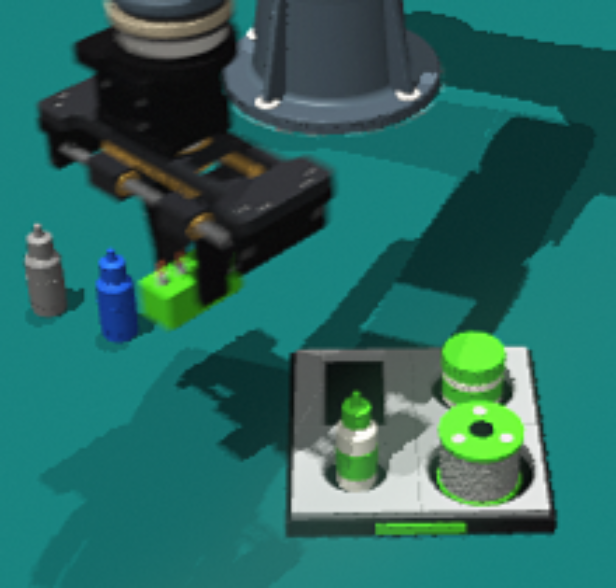

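>>> {"fn": "jog_arm", "kwargs": {
  "increments": [
    [[0,0,7,-0.007,0.02,0,0.8],[0,0,14,-0.014,0.04,0,0.8],[0,0,21,-0.021,0.06,0,0.8],[0,0,28,-0.028,0.08,0,0.8],[0,0,35,-0.035,0.095,0,0.8],[0,0,42,-0.0385,0.101,0,0.8],[0,0,43.4,-0.0385,0.101,0,0.8],[0,0,43.4,-0.0385,0.101,0,0.8]]
  ]
}}

```text
time: 24.7
position: [0.4774, -0.0316, 0.1518]
tool_rot: [0.708, -0.037, 0.034, -0.705]
ft_force: [-0.6, -0.7, -1.5]
grip_width: 0.028
```

```bash
python3 - <<'E'
from h import *
import cv2
from scipy.spatial.transform import Rotation as R
o=get_obs(); M=R.from_quat(o['tool_rot']).as_matrix(); print(o['position'],o['grip_width'],np.degrees(np.arctan2(M[1,2],M[0,2])),M[:,1])
E
```

```text
[ 0.47735403 -0.03159027  0.15177036] 0.02795532570931976 84.22713293825221 [-0.00524404 -0.00349336 -0.99998015]
```

>>> {"fn": "jog_arm", "kwargs": {
  "increments": [
    [[0,0,0,0,0,-0.03,0.8],[0,0,0,0,0,-0.06,0.8],[0,0,0,0,0,-0.085,0.8],[0,0,0,0,0,-0.105,0.8],[0,0,0,0,0,-0.118,0.8],[0,0,0,0,0,-0.123,0.8],[0,0,0,0,0,-0.123,0.8]]
  ]
}}

```text
time: 25.4
position: [0.4776, -0.0321, 0.0282]
tool_rot: [0.707, -0.038, 0.034, -0.705]
ft_force: [1.1, 1.4, -0.5]
grip_width: 0.028
```

```bash
python3 - <<'E'
from h import *
import cv2
o=get_obs(); print(o['position'],o['ft_force'])
s=camera("scene")[:,:,::-1]; cv2.imwrite("pics/s13.png",cv2.resize(s[170:330,260:420],None,fx=3.7,fy=3.7))
s=camera("top")[:,:,::-1]; cv2.imwrite("pics/s14.png",cv2.resize(s[180:290,260:370],None,fx=5,fy=5))
E
```

```text
[ 0.47756092 -0.03209929  0.02816013] [ 1.08191941  1.35615539 -0.5169298 ]
```

View pics/s13.png

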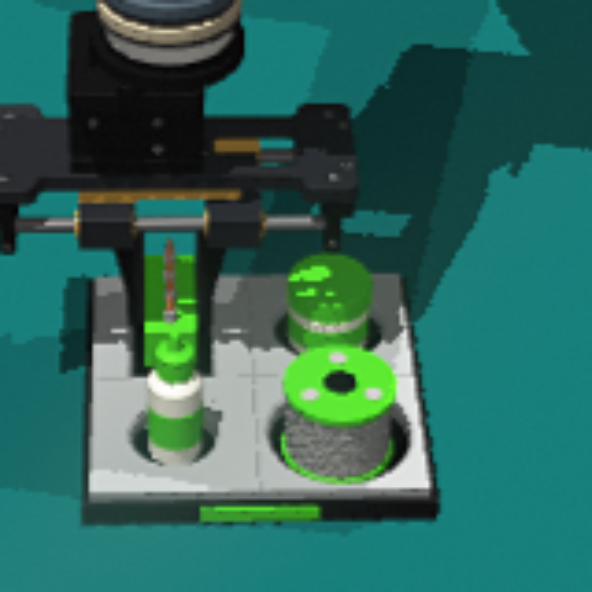

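View pics/s14.png

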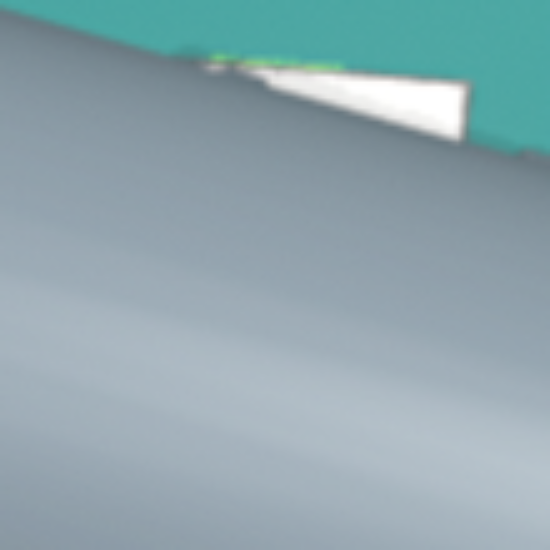

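The block is centred sideways in the rectangular well, and the arm hides the top view. I'll lower it while watching the force.

>>> {"fn": "jog_arm", "kwargs": {
  "increments": [
    [[0,0,0,-0.0005,0.0005,-0.003,0.8],[0,0,0,-0.0005,0.0005,-0.005,0.8],[0,0,0,-0.0005,0.0005,-0.006,0.8],[0,0,0,-0.0005,0.0005,-0.0065,0.8],[0,0,0,-0.0005,0.0005,-0.0065,0.8]]
  ]
}}

```text
time: 26.0
position: [0.4775, -0.0315, 0.0227]
tool_rot: [0.708, -0.037, 0.035, -0.705]
ft_force: [0.2, 0.2, -0.9]
grip_width: 0.0281
```

>>> {"fn": "jog_arm", "kwargs": {
  "increments": [
    [[0,0,0,0,0,-0.001,0.8],[0,0,0,0,0,-0.0018,0.8],[0,0,0,0,0,-0.0018,0.8],[0,0,0,0,0,-0.0018,0.8]]
  ]
}}

```text
time: 26.4
position: [0.4775, -0.0315, 0.0209]
tool_rot: [0.708, -0.037, 0.035, -0.705]
ft_force: [0.8, -0.7, -0.2]
grip_width: 0.0276
```

>>> {"fn": "jog_arm", "kwargs": {
  "increments": [
    [[0,0,0,0,0,-0.0008,0.8],[0,0,0,0,0,-0.0008,0.8],[0,0,0,0,0,-0.0008,0.8]]
  ]
}}

```text
time: 26.7
position: [0.4774, -0.0315, 0.0205]
tool_rot: [0.708, -0.037, 0.035, -0.705]
ft_force: [-1.3, 0.4, 6.1]
grip_width: 0.0277
```

Contact. I'll open partway, to 48 mm, then rise straight up and move clear.

>>> {"fn": "jog_arm", "kwargs": {
  "increments": [
    [[0,0,0,0,0,0,-0.1],[0,0,0,0,0,0,-0.1],[0,0,0,0,0,0,-0.1],[0,0,0,0,0,0,-0.1]]
  ]
}}

```text
time: 27.1
position: [0.4775, -0.0315, 0.0203]
tool_rot: [0.708, -0.037, 0.035, -0.705]
ft_force: [0.1, -0.3, 0.9]
grip_width: 0.0462
```

>>> {"fn": "jog_arm", "kwargs": {
  "increments": [
    [[0,0,0,0,0,0.02,-0.1],[0,0,0,0,0,0.05,-0.1],[0,0,0,0,0,0.09,-0.1],[0,0,0,0,0,0.14,-0.1],[0,0,0,0,-0.05,0.16,-0.1],[0,0,0,0,-0.1,0.18,-0.1],[0,0,0,0,-0.15,0.2,-0.1],[0,0,0,0,-0.2,0.2,-0.1]]
  ]
}}

```text
time: 27.9
position: [0.4782, -0.2226, 0.2219]
tool_rot: [0.708, -0.036, 0.036, -0.704]
ft_force: [0.9, 0.0, 0.2]
grip_width: 0.0479
```

>>> {"fn": "jog_arm", "kwargs": {
  "increments": [
    [[0,0,0,0,-0.05,0,-0.1],[0,0,0,0,-0.1,0,-0.1],[0,0,0,0,-0.15,0,-0.1],[0,0,0,0,-0.2,0,-0.1],[0,0,0,0,-0.2,0,-0.1],[0,0,0,0,-0.2,0,-0.1]]
  ]
}}

```text
time: 28.5
position: [0.4775, -0.4235, 0.221]
tool_rot: [0.708, -0.037, 0.036, -0.704]
ft_force: [-0.3, -0.3, -1.4]
grip_width: 0.0481
```

```bash
python3 - <<'E'
from h import *
import cv2
o=get_obs(); print(o['time'],o['position'])
s=camera("scene")[:,:,::-1]; cv2.imwrite("pics/s15.png",s); cv2.imwrite("pics/s15c.png",cv2.resize(s[220:330,260:400],None,fx=5,fy=5))
t=camera("top")[:,:,::-1]; cv2.imwrite("pics/s16.png",cv2.resize(t[180:290,260:370],None,fx=5,fy=5)); cv2.imwrite("pics/s16f.png",t)
E
```

```text
28.5 [ 0.4774631  -0.42350935  0.22096829]
```

View pics/s15c.png

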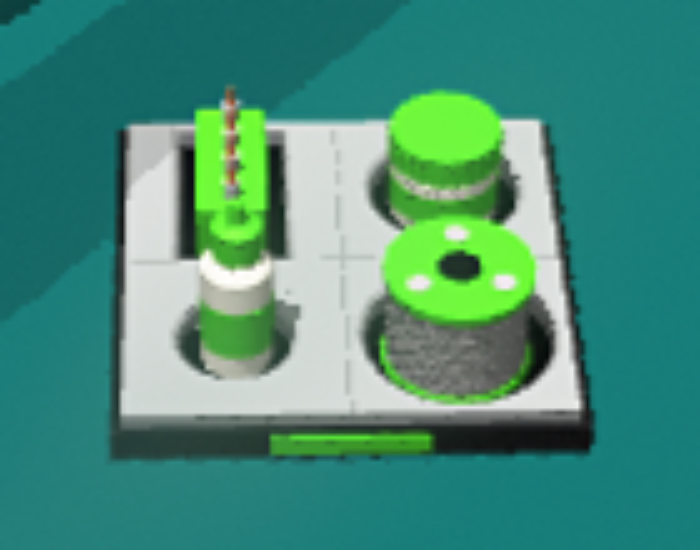

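View pics/s16.png

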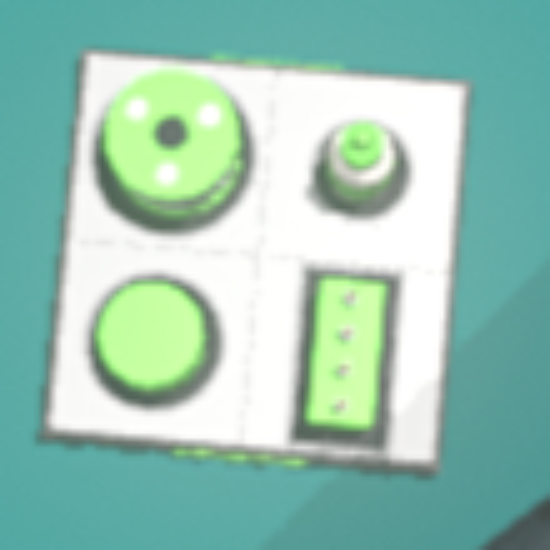

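View pics/s15.png

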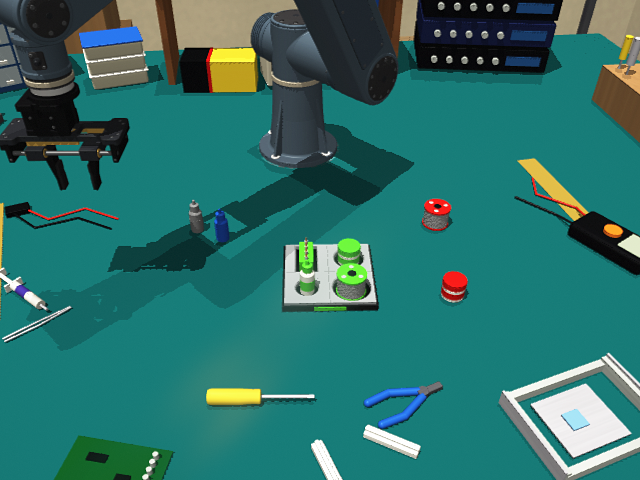

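All four items are upright in their wells. The red spool is still at (436,214) and the red jar at (454,287), and the blue and grey bottles haven't moved. Handing in.

```bash
python3 - <<'E'
from rig import *
print(hand_in())
E
```

```text
the job is handed in; nothing more can be done
None
```

The lead-free kit is put away: I stood the green spool, jar, bottle and tip block, in that order, in their matching wells and handed the job in. That took about 29 s of the 96 s allowed.

- **Set down, not dropped:** I lowered each item until the wrist force showed contact, about 6 to 8 N, before letting go. Each touched down within about 0.5 mm of the expected well-floor height.
- **Final pictures:** Both cameras show all four upright with clearance all round. In the scene view the bottle hides the front end of the tip block, but the top view shows that end clear of the well's edge.
- **Left alone:** The red spool, the red jar and the blue and grey bottles stand where they were in the first picture. The gripper was clear of everything when I handed in.
- **Disagreement:** The two cameras differed by 2 to 4 mm in x, against an expected error of about 2 mm. The roughly 8 mm of clearance around each item covered it.
- **Grip:** The gripper closed on the spool's wire winding at 53 mm rather than on its flange. It still held level.

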